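# Fit the U-bolt of a drip-pole mount

### The job

Take the U-bolt out of its white stand and fit it on the drip-pole mount: pass both legs down around the steel tube, find the two holes in the yellow plate with the leg tips, and press the U-bolt fully home until its blue grip rests on the tube, then let go. Feel for the holes and press gently, never forcing it, and leave the vials and the tape roll where they are.

Things in the scene. Friction and masses are not known exactly. Their poses are not given: they have to be found in the camera images.
- ubolt: Loose steel U-bolt, 120 g, upright in the stand. Two 8 mm round legs with flat tips at x = -19 and +19, tips at z = -60 mm, joined by a bow; blue plastic grip block over the bow, 26 (x) x 20 (y) x 34 mm high, z = 0 to 34. Origin: centre of the block's flat underside, z up. Grip the block from above, fingers closing along y. A half turn about z makes no difference.
- stand: White block 84 x 46 mm, 42 mm high, on a 100 x 60 mm foot, fixed to the table; two 11 mm square holes 30 mm deep at x = -19 and +19 hold the U-bolt's legs loosely. Origin: centre of the underside, on the table, z up. The U-bolt's origin starts 72 mm above it; it must rise 30 mm straight up to come free. Beyond it to the left an instrument tray stands raised, 0.25 m high: keep clear of it.
- mount: Grey drip-pole mount fixed to the table, base 104 (x) x 180 mm (y). Origin: centre of the underside, on the table, z up. A 25 mm steel tube runs along y over its middle, held by two cheeks (40 mm wide, 12 mm thick, 74 mm high) at y = -78 and +78. Under the tube is a yellow plate with two holes. Over 30 N between U-bolt and mount counts as forcing.
- tube_top (a point): Middle of the tube's top line, 82.5 mm above the mount's origin; the tube axis is 12.5 mm below it along the mount's y, 176 mm long. Fully home, the blue grip block's underside lies on the tube, so the U-bolt's origin is at this height (anywhere within the plate's 24 mm along y). Axes as the mount's.
- plate_mid (a point): Mid-point of the mount at the height of the yellow plate's top, 44 mm up; plate 88 (x) x 96 (y) x 6 mm. Through holes at x = -19 and +19, 11 mm wide in x, 10.4 mm in y. The plate is clamped off this point: both holes' y is anywhere from -24 to +24 mm, new each time and NOT tracked; look or feel for it. Tips resting on the plate beside the holes put the U-bolt's origin 60 mm above this.
- bar_mid (a point): Height of the top of a black friction bar beneath the plate, 34 mm above the mount's origin. Leg tips that have passed the holes meet it; it gives way downward only to a steady push of about 8 N, all the way until the grip block meets the tube (11.5 mm), and stays where it is pushed.
- brown_vial: loose brown glass vial with a red cap, 43 mm diameter, 77 mm tall, standing beyond the mount. Origin: centre of its underside.
- clear_vial: loose clear vial with a blue cap, 43 mm diameter, 77 mm tall, standing beyond the mount. Origin: centre of its underside.
- tape: loose cream tape roll, 62 mm diameter, 25 mm high, lying on the robot's side of the mount. Origin: centre of its underside.
Not all that is in view belongs to the job. There is more than one size of the ubolt; the job needs the middle-sized.

How it is judged:
By the outcome, as a careful person would: the job done as asked, in the order asked, and still so for the second after the job is handed in, with the robot touching nothing.
It also fails if it takes over 61 s, if anything falls off the work surface, if the arm or the gripper's body presses on something with over 40 N, if the wrist force passes 120 N, or if a joint passes its speed limit or range.

### The arm

A 6-joint arm with a two-finger parallel gripper is mounted at the origin on a cart in front of the work surface, level with it; the furniture and walls round the work are solid. World frame = base frame: x ahead of the robot, y to its left, z up, the work surface at z = 0. Lengths are in m, angles in rad, forces in N, time in s.
With the tool pointing down it reaches from about 0.35 to 0.875 m from the base axis. Payload 4.2 kg.
Tool frame: the origin (TCP) lies at the very end of the fingers, on their centre line; the grasp point (between the pads) lies 19 mm behind it; z points along the fingers, y is the line along which they close (so a half turn about z gives the same grasp; the last joint's range is limited). The gripper opens to 85 mm and grips with 20 to 120 N. Pads are 22 mm wide; open, the fingers measure 114 mm over their backs; the gripper's body (76 mm by 85 mm) begins 54 mm behind the grasp point. The pads swing forward as they close: fully open they stand 13 mm farther back than shut.
Start: joints at [-0.969, 0.385, 0.008, 0, -1.194, -0.259], TCP at [0.21, -0.589, 0.231] pointing down, gripper open.
Joint ranges: [-3.14, 3.14], [-1.21, 2.06], [-1.07, 1.41], [-3.16, 2.05], [-2.99, -0.16], [-3.1, 3.1]. Speed limits (rad/s): [2.79, 2.79, 3.14, 3.14, 3.14, 3.14].

### API

Orientations are given as a unit quaternion [x, y, z, w].
In Python, from bench import env gives the robot as it stands.
- The arm moves only by the tool jog_arm, called after "Call:" as name(argument=value, ...) on one line, values as JSON. Schema: {"type":"object","properties":{"segments":{"type":"array","items":{"type":"number"},"minItems":6,"maxItems":48},"jaw":{"type":"number"},"clamp_n":{"type":"number"},"only":{"type":"string"},"quiet":{"type":"boolean"},"lines":{"type":"string"}},"required":["segments"],"additionalProperties":false}. segments is one flat list of numbers that holds 1 to 8 rows one after another, with no inner brackets; each row has 6 numbers: dx, dy, dz in m, then a rotation vector rx, ry, rz in rad; each row shifts and turns the commanded pose from where the row before left it, along the tool's axes as they then stand; what a row does not reach is not made up. A row lasts 1/8 s, in which the tool goes at most 0.0625 m and 0.188 rad, less where a joint would pass 70% of its speed; a pose out of reach is approached as far as the arm can. jaw is the finger opening in m, set as the call begins (left out keeps the last). The fingers move at their own pace and stop on an object; clamp_n is the grip in N (left out, the last holds). Time passes only in rows, so rows that do not move let the fingers close. The tool returns the time, the measured TCP pose, the force, the opening and the grip force at its end. only (a regular expression) keeps the lines of the reply that match it, lines (a string "A,B") keeps lines A to B, and quiet returns only ok. Input that does not fit is refused with a message, and nothing moves.
- env.get_obs(): the state, without advancing time (a new reading comes with each control period).
- env.grab_frame(name): name is "scene" or "top" or "wrist"; returns the picture (480x640x3 uint8, red, green, blue); there is no depth.
- env.camera_params(name): a dict with "camera_matrix" (3x3 intrinsics, pixels), "R" (3x3) and "t" (3): a world point X has camera coordinates R X + t; the wrist camera has in their place "T_tool_cam" (4x4, takes a point from camera to tool coordinates, whose origin is the TCP and whose axes are the flange's). Camera axes: x right, y down, z forward; pixel columns grow to the right and rows downward; lengths in m; the calibration is good to about 2 mm. A picture is of the moment at which its call begins: read the wrist's pose just before it. camera_params takes no time and is no camera call.
- env.hand_in(): hands the job in; it is judged then, once.
The state is a dict: "time_s": time; "q": joint angles; "qvel": joint speeds; "tau": joint torques, N m; "eef_pos": TCP position; "orientation": TCP orientation; "force": force on the tool from outside, world axes, zero at the start; "moment": the same for the moment, N m; "width": finger opening in m; "gripper_force": force on a finger pad.
Only numpy, scipy, OpenCV 4.12 (cv2) and the standard library are available. Lean on these libraries where they do the work, as an engineer would, in place of code of your own. Each camera call takes 0.05 s, during which the arm holds its last target. There are 200 camera calls.

## Working session

There is one attempt and no reset: what is moved stays moved. The work goes in short steps, Python scripts to look and compute and a tool call to move; the robot and the scene stay as the last step left them, time stands still between calls to the robot, and variables do not carry over. Pictures are saved under pics/ and viewed, at most 10 in all, crops included, and the job is handed in when it is done.

```bash
ls; mkdir -p pics; python3 - <<'E'
from bench import env
import cv2,numpy as np
o=env.get_obs();print({k:np.round(v,3) for k,v in o.items()})
for n in("scene","top"):
    f=env.grab_frame(n);cv2.imwrite(f"pics/{n}0.png",f[...,::-1]);p=env.camera_params(n);print(n,{k:np.round(v,3).tolist() for k,v in p.items()})
print(np.round(env.camera_params("wrist")["T_tool_cam"],3).tolist(),env.camera_params("wrist")["camera_matrix"])
E
```

```text
pics
{'time_s': np.float64(0.0), 'q': array([-9.690e-01,  3.860e-01,  7.000e-03, -1.000e-03, -1.194e+00,
       -2.590e-01]), 'qvel': array([ 0.   , -0.001, -0.001, -0.   ,  0.001, -0.   ]), 'tau': array([-0.0000e+00, -3.9229e+01,  1.8840e+01,  4.1860e+00, -5.0000e-03,
        0.0000e+00]), 'eef_pos': array([ 0.21 , -0.588,  0.23 ]), 'orientation': array([-0.17 ,  0.985,  0.001, -0.   ]), 'force': array([ 1.012, -0.97 , -0.41 ]), 'moment': array([ 0.004,  0.014, -0.005]), 'gripper_force': np.float64(0.0), 'width': np.float64(0.085)}
scene {'camera_matrix': [[523.918, 0.0, 323.194], [0.0, 523.918, 238.274], [0.0, 0.0, 1.0]], 'R': [[-0.704, -0.71, 0.017], [-0.492, 0.471, -0.732], [0.512, -0.524, -0.681]], 't': [0.323, 0.387, 0.525]}
top {'camera_matrix': [[507.895, 0.0, 323.952], [0.0, 507.895, 237.642], [0.0, 0.0, 1.0]], 'R': [[-0.012, -1.0, -0.003], [-0.982, 0.012, -0.189], [0.189, 0.0, -0.982]], 't': [-0.111, 0.608, 0.863]}
[[-0.001, -0.954, -0.3, 0.077], [1.0, -0.001, 0.0, -0.001], [-0.0, -0.3, 0.954, -0.143], [0.0, 0.0, 0.0, 1.0]] [[390.7823787    0.         314.84000365]
 [  0.         390.7823787  237.52615687]
 [  0.           0.           1.        ]]
```

View pics/scene0.png

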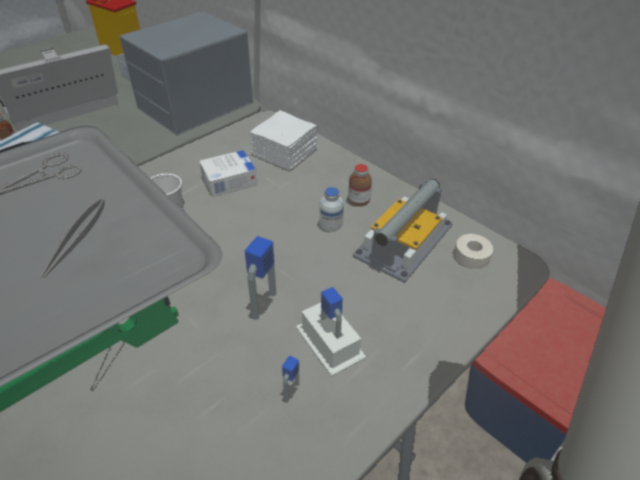

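View pics/top0.png

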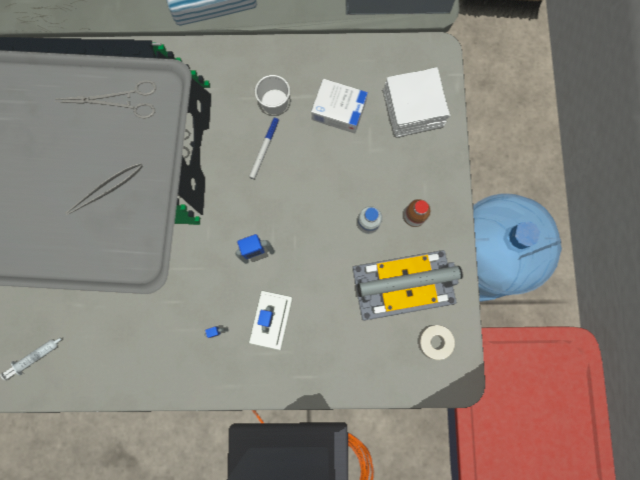

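The scene shows three blue-gripped U-bolts:
- **Large:** free-standing, scene (260,257) / top (250,246).
- **Middle:** in the white stand, scene (332,303) / top (265,318).
- **Small:** scene (290,367) / top (213,331).

The one in the white stand fits the description. The mount is at top (408,283), with dark holes near (407,272) and (410,293). I'll confirm both with an enlarged crop.

```bash
cat > h.py <<'E'
import cv2,numpy as np
from bench import env
def ray(n,uv):
    p=env.camera_params(n);K,R,t=[np.array(p[k]) for k in("camera_matrix","R","t")]
    d=R.T@np.linalg.inv(K)@np.array([uv[0],uv[1],1.]);return -R.T@t,d/np.linalg.norm(d)
def plane(n,uv,z):
    c,d=ray(n,uv);return c+d*(z-c[2])/d[2]
def tri(a,b):
    (c1,d1),(c2,d2)=a,b
    s=np.linalg.lstsq(np.c_[d1,-d2],c2-c1,rcond=None)[0]
    P,Q=c1+s[0]*d1,c2+s[1]*d2;return (P+Q)/2,np.linalg.norm(P-Q)
def proj(n,X):
    p=env.camera_params(n);v=np.array(p["camera_matrix"])@(np.array(p["R"])@X+p["t"]);return v[:2]/v[2]
def blobs(img,lo,hi,amin=40):
    m=cv2.inRange(cv2.cvtColor(img,cv2.COLOR_BGR2HSV),lo,hi)
    return [c for c in cv2.findContours(m,0,2)[0] if cv2.contourArea(c)>amin],m
E
python3 - <<'E'
from h import *
s=cv2.imread("pics/scene0.png");t=cv2.imread("pics/top0.png")
for n,im in(("scene",s),("top",t)):
    for nm,lo,hi in(("blue",(110,150,60),(125,255,255)),("white",(0,0,190),(180,40,255)),("yellow",(18,150,120),(30,255,255)),("red",(0,170,80),(5,255,255))):
        for c in blobs(im,lo,hi)[0]:
            r=cv2.minAreaRect(c);print(n,nm,np.round(r[0],1),np.round(r[1],1),round(r[2],1),cv2.contourArea(c))
a=cv2.resize(s[280:400,260:370],None,fx=3.4,fy=3.4,interpolation=cv2.INTER_CUBIC)
b=cv2.resize(t[230:335,345:475],None,fx=3,fy=3,interpolation=cv2.INTER_CUBIC)
o=np.zeros((600,800,3),np.uint8);o[:a.shape[0],:a.shape[1]]=a;o[:b.shape[0],400:400+b.shape[1]]=b
b=cv2.resize(t[285:355,200:300],None,fx=2.5,fy=2.5,interpolation=cv2.INTER_CUBIC);o[330:330+b.shape[0],400:400+b.shape[1]]=b
cv2.imwrite("pics/crop1.png",o)
E
```

```text
scene blue [290.  363.5] [10.3 12.5] 26.6 107.5
scene blue [331.4 295.6] [16.4 11.7] 51.3 153.5
scene blue [258.6 246.5] [15.9 23. ] 38.7 279.5
scene white [325.2 353.1] [73.4 30.9] 23.9 198.5
scene white [330.8 324.6] [55.5 29.8] 52.4 720.0
scene white [474.6 246. ] [34.7 21.6] 14.0 568.0
scene white [223.4 165.8] [21.6 42.2] 76.0 770.0
scene white [282.6 127.8] [55.3 30. ] 21.4 1075.0
scene yellow [418.8 228.4] [21.  43.5] 40.6 756.5
scene yellow [389.8 212.8] [ 6.4 35.4] 45.0 195.5
scene red [110.5   5. ] [10. 47.] 90.0 285.0
top blue [271.9 128. ] [ 4.6 19.7] 23.2 68.5
top white [ 17.1 366.4] [ 6.8 30.4] 53.1 99.5
top white [ 48.7 346.1] [ 6.1 25. ] 57.5 86.0
top white [437.5 342. ] [34. 33.] 90.0 869.5
top white [379.3 309. ] [ 5.7 10.4] 78.7 47.0
top white [442.5 297.7] [5.8 9.4] 80.5 42.5
top white [270.4 319.9] [32.2 54.4] 13.0 1656.0
top white [371.2 267.9] [ 5.7 10.2] 78.7 46.0
top white [259.  157.5] [ 3.4 40.3] 22.6 95.5
top white [274.5  98. ] [16. 29.] 90.0 305.5
top white [336.6 100.7] [42.1 35.7] 18.4 1315.5
top white [417.7  95.4] [50.3 53.1] 77.0 2447.0
top yellow [409.6 297.4] [18.9 53.5] 79.9 933.5
top yellow [403.3 266.6] [16.1 52.8] 79.9 751.5
top red [421.  206.5] [12.  10.6] 45.0 95.0
```

View pics/crop1.png

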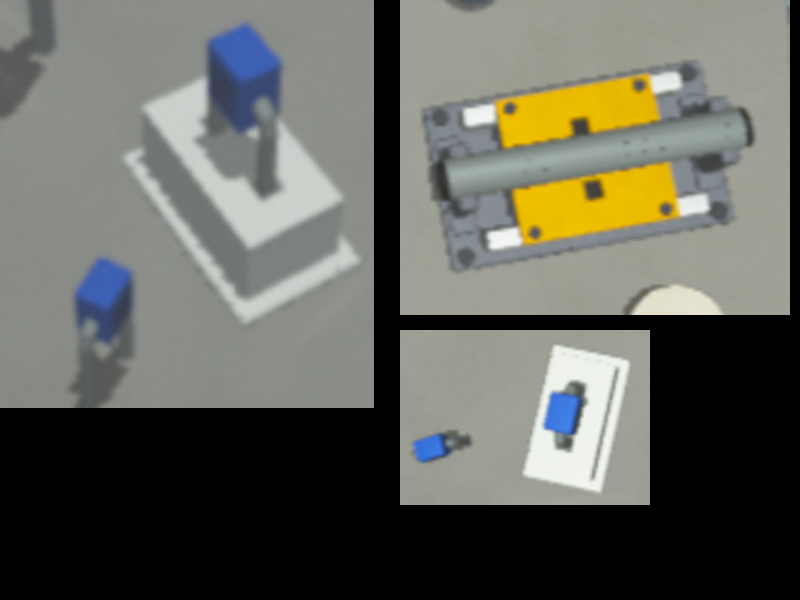

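The crop confirms the middle U-bolt is the one seated in the white stand, with the smaller one loose at lower left. The plate's square holes are at top (405.0,272.3) and (409.3,293.3). Next come coarse positions.

```bash
cat >> h.py <<'E'
def near(cs,uv): return min(cs,key=lambda c:np.hypot(*(np.array(cv2.minAreaRect(c)[0])-uv)))
E
python3 - <<'E'
from h import *
s=cv2.imread("pics/scene0.png");t=cv2.imread("pics/top0.png")
bt=near(blobs(t,(105,120,40),(130,255,255),20)[0],(265,318));bs=near(blobs(s,(105,120,40),(130,255,255))[0],(331,301))
print(cv2.minAreaRect(bt),cv2.minAreaRect(bs))
m=lambda c:np.array([cv2.moments(c)[k]/cv2.moments(c)['m00'] for k in('m10','m01')])
# block centre approx: z~0.089
print("block tri",tri(ray("top",m(bt)),ray("scene",m(bs))))
w=near(blobs(t,(0,0,190),(180,40,255))[0],(270,320))
box=cv2.boxPoints(cv2.minAreaRect(w));P=np.array([plane("top",b,0.02) for b in box]);print("stand",P.round(3).tolist(),P.mean(0))
cs=[c for c in blobs(t,(18,150,120),(30,255,255))[0]]
box=cv2.boxPoints(cv2.minAreaRect(np.vstack(cs)));P=np.array([plane("top",b,0.044) for b in box]);print("plate",P.round(4).tolist(),P.mean(0).round(4))
for b in box: pass
print("holes",[plane("top",u,0.044).round(4) for u in((405.,272.3),(409.3,293.3))])
for z in(.07,.0825):print("tube",[plane("top",u,z).round(4) for u in((361,289.5),(461.5,272.5))])
E
```

```text
((264.5588073730469, 317.73529052734375), (11.822710037231445, 15.510529518127441), 12.52880859375) ((333.3692932128906, 300.9069519042969), (26.521652221679688, 17.043277740478516), 69.14553833007812)
block tri (array([ 0.46238132, -0.01745315,  0.09743281]), np.float64(0.00101414560188763))
stand [[0.421, 0.021, 0.02], [0.517, -0.0, 0.02], [0.503, -0.059, 0.02], [0.408, -0.036, 0.02]] [ 0.46222691 -0.01875965  0.02      ]
plate [[0.5604, -0.2128, 0.044], [0.5769, -0.3103, 0.044], [0.4892, -0.3215, 0.044], [0.4733, -0.2257, 0.044]] [ 0.5249 -0.2676  0.044 ]
holes [array([ 0.5434, -0.2652,  0.044 ]), array([ 0.5052, -0.2713,  0.044 ])]
tube [array([ 0.5109, -0.1826,  0.07  ]), array([ 0.5386, -0.3607,  0.07  ])]
tube [array([ 0.5098, -0.1817,  0.0825]), array([ 0.5371, -0.3573,  0.0825])]
```

Call:
jog_arm(segments=[-0.04,0.042,0,0,0,0,-0.043,0.045,0,0,0,0,-0.043,0.045,0,0,0,0,-0.043,0.045,0,0,0,0,-0.043,0.045,0,0,0,0,-0.043,0.045,0,0,0,0,-0.043,0.045,0,0,0,0,-0.043,0.045,0,0,0,0])

```text
time_s: 1.1
eef_pos: [0.4115, -0.1358, 0.2313]
orientation: [-0.171, 0.985, -0.0, 0.0]
force: [1.9, -0.4, -0.4]
width: 0.0852
gripper_force: 0.0
```

Call:
jog_arm(segments=[-0.043,0.045,0,0,0,0,-0.043,0.045,0,0,0,0,0,0,0,0,0,0.15,0,0,0,0,0,0.15,0,0,0,0,0,0.15,0,0,0,0,0,0.115,0,0,0,0,0,0,0,0,0,0,0,0])

```text
time_s: 2.1
eef_pos: [0.4619, -0.0241, 0.2312]
orientation: [0.11, 0.994, -0.0, -0.0]
force: [-0.3, 0.4, -0.6]
width: 0.0854
gripper_force: 0.0
```

```bash
cat >> h.py <<'E'
from scipy.spatial.transform import Rotation as Ro
def shot(name):
    o=env.get_obs();f=env.grab_frame("wrist")[...,::-1].copy();cv2.imwrite(f"pics/{name}.png",f)
    p=env.camera_params("wrist");T=np.eye(4);T[:3,:3]=Ro.from_quat(o["orientation"]).as_matrix();T[:3,3]=o["eef_pos"]
    np.savez(f"pics/{name}.npz",T=T@p["T_tool_cam"],K=p["camera_matrix"],tool=T);return f
def wray(name,uv):
    d=np.load(f"pics/{name}.npz");v=d["T"][:3,:3]@np.linalg.inv(d["K"])@np.array([uv[0],uv[1],1.]);return d["T"][:3,3],v/np.linalg.norm(v)
def wplane(name,uv,z):
    c,d=wray(name,uv);return c+d*(z-c[2])/d[2]
E
python3 - <<'E'
from h import *
f=shot("w1");print(env.get_obs()["eef_pos"])
for c in blobs(f,(105,120,40),(130,255,255))[0]:print(cv2.minAreaRect(c))
E
```

```text
[ 0.46190035 -0.02414294  0.2312064 ]
((197.20811462402344, 401.1513977050781), (28.158720016479492, 8.822575569152832), 36.02737808227539)
((386.60003662109375, 364.70001220703125), (63.504329681396484, 51.42955780029297), 63.43495178222656)
((326.5, 221.0), (42.0, 27.0), 90.0)
((437.520751953125, 158.92581176757812), (25.00332260131836, 31.70355987548828), 60.64224624633789)
```

View pics/w1.png

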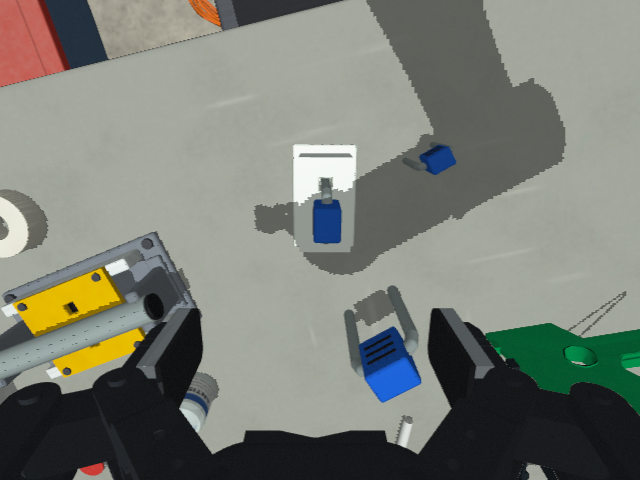

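The wrist view has the stand upright in the picture, so the yaw is right. The block is at (326,221), the small U-bolt at (437,159), the large one at (387,365), and a plate hole at (71,308). Now I'll measure the block from this view against the top and scene views.

```bash
cat > m.py <<'E'
from h import *
import sys
def block(name,uv):
    f=cv2.imread(f"pics/{name}.png");c=near(blobs(f,(105,120,40),(130,255,255))[0],uv)
    x,y,w,h=cv2.boundingRect(c);T=np.load(f"pics/{name}.npz")["tool"];u=x+w/2-.5
    fa=wplane(name,(u,y+h-.5),.106);ne=wplane(name,(u,y-.5),.072);ctr=(fa+ne)/2
    lx=[wplane(name,(v,y+h-.5),.106) for v in(x-.5,x+w-.5)]
    t=lambda P:(T[:3,:3].T@(P-T[:3,3])).round(4)
    print(name,(x,y,w,h),"ctr",ctr.round(4),"len",np.linalg.norm((fa-ne)[:2]),"wid",np.linalg.norm(lx[0]-lx[1]),"tool",t(ctr),"yawtool",np.degrees(np.arctan2(T[1,1],T[0,1])))
    return (u,y+h-.5),(u,y-.5)
if __name__=="__main__":
    a=[block(n,tuple(map(float,p.split(",")))) for n,p in (s.split(":") for s in sys.argv[1:])]
    ns=[s.split(":")[0] for s in sys.argv[1:]]
    if len(a)>1:
        for k in(0,1):print(tri(wray(ns[0],a[0][k]),wray(ns[1],a[1][k])))
    f=cv2.imread(f"pics/{ns[0]}.png");r=cv2.minAreaRect(near(blobs(f,(0,0,100),(180,12,255),300)[0],(325,198)))
E
python3 m.py w1:326,221
python3 - <<'E'
from h import *
f=cv2.imread("pics/w1.png")[130:265,280:370]
cv2.imwrite("pics/_.png",f)
# stand foot edges left/right columns by row
g=f.mean(2)
for r in range(20,120,12):
    d=np.diff(g[r]);print(r+130,280+np.argmax(d[:30]),280+60+np.argmin(d[60:]))
E
```

```text
w1 (313, 200, 28, 43) ctr [ 0.4626 -0.0161  0.089 ] len 0.02448009819837584 wid 0.020241047740874745 tool [0.001  0.008  0.1422] yawtool 77.35816289646289
150 292 355
162 292 355
174 292 355
186 292 352
198 293 354
210 292 354
222 293 353
234 293 353
246 298 350
```

Call:
jog_arm(segments=[0.0005,0.0075,0.02,0,0,0,0,0,0.03,0,0,0,0,0,0.02,0,0,0,0,0,0,0,0,0,0,0,0,0,0,0])

```text
time_s: 2.78
eef_pos: [0.4639, -0.0166, 0.1622]
orientation: [0.111, 0.994, 0.0, 0.001]
force: [0.1, -0.0, -0.7]
width: 0.0852
gripper_force: 0.0
```

```bash
python3 - <<'E'
from h import *
f=shot("w2")
for c in blobs(f,(105,120,40),(130,255,255))[0]:print(cv2.boundingRect(c))
E
python3 m.py w1:326,221 w2:315,240
```

```text
(358, 379, 74, 76)
(299, 222, 36, 59)
(434, 151, 49, 40)
w1 (313, 200, 28, 43) ctr [ 0.4626 -0.0161  0.089 ] len 0.02448009819837584 wid 0.020241047740874745 tool [0.001  0.008  0.1422] yawtool 77.35816289646289
w2 (299, 222, 36, 59) ctr [ 0.4625 -0.0161  0.089 ] len 0.024622295938000756 wid 0.019949268169317518 tool [0.0016 0.0002 0.0732] yawtool 77.30265653211686
(array([ 0.47488255, -0.01907386,  0.10487369]), np.float64(0.0002928109090762697))
(array([ 0.45084537, -0.01322696,  0.07099119]), np.float64(0.0003410042912117128))
```

Heights triangulate to 0.105 m (block top) and 0.071 m (underside), which matches the text. Descend and grip.

Call:
jog_arm(segments=[0.0015,0,0.03,0,0,0,0,0,0.03,0,0,0,0,0,0.018,0,0,0,0,0,0.008,0,0,0,0,0,0,0,0,0,0,0,0,0,0,0])

```text
time_s: 3.58
eef_pos: [0.4625, -0.0161, 0.0763]
orientation: [0.111, 0.994, 0.0, 0.001]
force: [-0.1, 0.2, -0.2]
width: 0.0856
gripper_force: 0.0
```

Call:
jog_arm(segments=[0,0,0,0,0,0,0,0,0,0,0,0,0,0,0,0,0,0,0,0,0,0,0,0,0,0,0,0,0,0,0,0,0,0,0,0,0,0,0,0,0,0,0,0,0,0,0,0], jaw=0, clamp_n=60)

```text
time_s: 4.58
eef_pos: [0.4621, -0.0162, 0.0756]
orientation: [0.111, 0.994, 0.0, 0.0]
force: [0.1, 0.8, 4.4]
width: 0.0192
gripper_force: 58.8
```

Call:
jog_arm(segments=[0,0,-0.01,0,0,0,0,0,-0.015,0,0,0,0,0,-0.02,0,0,0,0,0,-0.03,0,0,0,0,0,-0.03,0,0,0,0,0,-0.015,0,0,0,0,0,0,0,0,0,0,0,0,0,0,0])

```text
time_s: 5.58
eef_pos: [0.4607, -0.0165, 0.1943]
orientation: [0.111, 0.994, -0.0, -0.001]
force: [0.1, -0.9, -1.1]
width: 0.019
gripper_force: 58.6
```

```bash
python3 - <<'E'
from h import *
f=shot("w3")
for c in blobs(f,(105,120,40),(130,255,255))[0]:print(cv2.boundingRect(c))
E
```

```text
(146, 423, 20, 12)
(286, 284, 59, 105)
(422, 152, 42, 35)
```

View pics/w3.png

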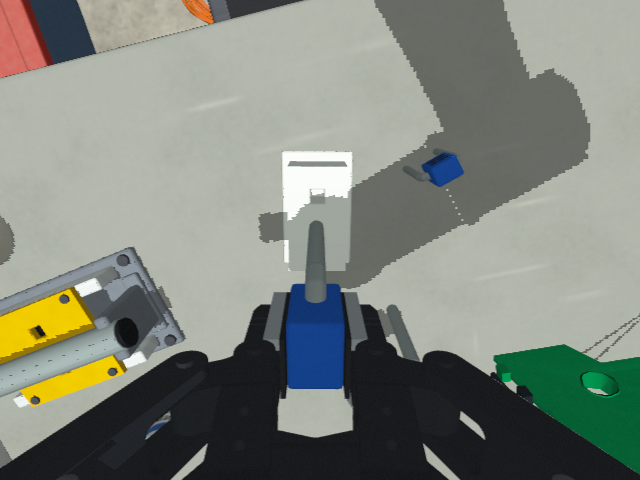

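Held straight, with the near leg tip at (316,225), and the stand is now empty. I'll go beside the mount and align the yaw.

Call:
jog_arm(segments=[-0.02,-0.036,0,0,0,0,-0.024,-0.044,0,0,0,0,-0.024,-0.044,0,0,0,0,-0.023,-0.043,0,0,0,0,0,0,0,0,0,-0.127,0,0,0,0,0,-0.126,0,0,0,0,0,-0.126,0,0,0,0,0,0])

```text
time_s: 6.62
eef_pos: [0.5131, -0.1993, 0.1941]
orientation: [-0.077, 0.997, 0.0, -0.001]
force: [-0.3, 0.2, -2.0]
width: 0.0192
gripper_force: 59.0
```

Call:
jog_arm(segments=[0,0,0,0,0,0,0,0,0,0,0,0])

```text
time_s: 6.88
eef_pos: [0.5136, -0.1992, 0.195]
orientation: [-0.078, 0.997, 0.0, -0.0]
force: [0.5, -0.5, -0.9]
width: 0.0188
gripper_force: 59.0
```

```bash
python3 - <<'E'
from h import *
f=shot("w4")
E
```

```text
(no output)
```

View pics/w4.png

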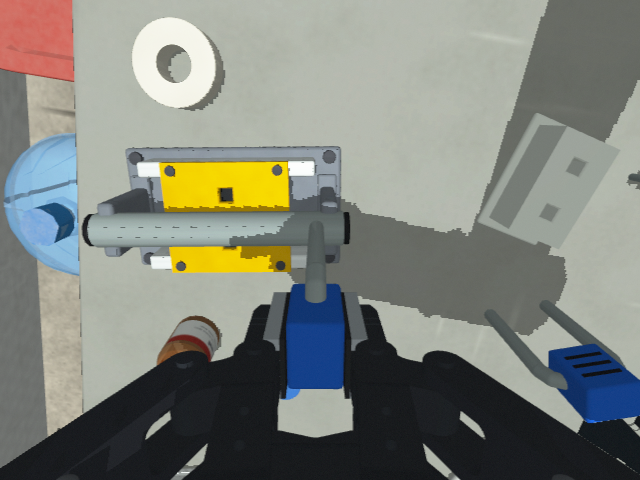

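The near plate hole is at (226,195), the far hole peeps out at (230,245), and the tube runs from (88,230) to (345,227). Now the hole, the tube line and the yaw.

```bash
python3 - <<'E'
from h import *
n="w4";f=cv2.imread("pics/w4.png");T=np.load("pics/w4.npz")["tool"]
tool=lambda P:(T[:3,:3].T@(P-T[:3,3])).round(4)
m=cv2.inRange(cv2.cvtColor(f,cv2.COLOR_BGR2HSV),(15,120,60),(35,255,255))
sub=255-m[180:206,205:260]
n_,l,st,ce=cv2.connectedComponentsWithStats(sub)
for s,c in zip(st,ce):
    print(s,c+[205,180])
h=[(s,c) for s,c in zip(st[1:],ce[1:]) if s[4]>60 and s[4]<500][0]
s=h[0];uv=(205+s[0]+s[2]/2-.5,180+s[1]+s[3]/2-.5)
print("near hole",uv,wplane(n,uv,.044).round(4),tool(wplane(n,uv,.044)))
for a in((205+s[0]-.5,uv[1]),(205+s[0]+s[2]-.5,uv[1]),(uv[0],180+s[1]-.5),(uv[0],180+s[1]+s[3]-.5)):print(tool(wplane(n,a,.044)))
# tube edges: yellow/tube boundary columns 170..210
up=[];lo=[]
for c in range(165,285,3):
    r=np.where(m[:,c]>0)[0]
    g=np.where(np.diff(r)>22)[0]
    if len(g): up.append((c,r[g[0]]+.5));lo.append((c,r[g[0]+1]-.5))
for nm,e in(("up",up),("lo",lo)):
    e=np.array(e);k=np.polyfit(e[:,0],e[:,1],1);print(nm,k, len(e),np.abs(np.polyval(k,e[:,0])-e[:,1]).max())
    for c in(120,300):
        o,d=wray(n,(c,np.polyval(k,c)));print("  ",tool(o),(T[:3,:3].T@d).round(4))
# plate top edge
e=np.array([(c,np.where(m[:,c]>0)[0][0]-.5) for c in range(175,270,3) ]);k=np.polyfit(e[:,0],e[:,1],1)
print("plate edge",tool(wplane(n,(165,np.polyval(k,165)),.044)),tool(wplane(n,(285,np.polyval(k,285)),.044)))
g=cv2.cvtColor(f,cv2.COLOR_BGR2GRAY).astype(float)
e=np.array([(c,138+np.argmin(np.diff(g[138:156,c]))+.5) for c in range(150,330,6)]);k=np.polyfit(e[:,0],e[:,1],1);print("base edge slope deg",np.degrees(np.arctan(k[0])),np.abs(np.polyval(k,e[:,0])-e[:,1]).max())
print("T rot",T[:3,:3].round(4).tolist())
E
```

```text
[   0    0   55   26 1295] [232.61158301 192.28108108]
[ 16   9  12  12 135] [226.13333333 194.6       ]
near hole (np.float64(226.5), np.float64(194.5)) [ 0.5052 -0.2694  0.044 ] [ 0.0191 -0.0681  0.151 ]
[ 0.0191 -0.0726  0.151 ]
[ 0.0191 -0.0635  0.151 ]
[ 0.0237 -0.0677  0.151 ]
[ 0.0145 -0.0684  0.151 ]
up [-9.97498437e-03  2.13454409e+02] 40 0.5293621013132963
   [ 0.0771 -0.0006 -0.1433] [-0.2124 -0.4455  0.8697]
   [ 0.0771 -0.0006 -0.1433] [-0.233  -0.0379  0.9717]
lo [-2.45809881e-01  3.05813508e+02] 40 81.24512195121946
   [ 0.0771 -0.0006 -0.1433] [-0.3514 -0.4446  0.8239]
   [ 0.0771 -0.0006 -0.1433] [-0.2862 -0.038   0.9574]
plate edge [ 0.0437 -0.1121  0.151 ] [ 0.0446 -0.0228  0.1511]
base edge slope deg -0.1402118612979366 5.146236559139766
T rot [[-0.9879, -0.1554, -0.0006], [-0.1554, 0.9879, 0.0001], [0.0005, 0.0002, -1.0]]
```

Call:
jog_arm(segments=[0,0,0,0,0,-0.01,0,-0.034,0,0,0,0,0,-0.034,0,0,0,0,0,0,0,0,0,0,0,0,0.02,0,0,0,0,0,0.02,0,0,0,0,0,0,0,0,0,0,0,0,0,0,0])

```text
time_s: 7.92
eef_pos: [0.5255, -0.2662, 0.1563]
orientation: [-0.084, 0.996, -0.0, 0.001]
force: [-0.1, -0.8, -0.9]
width: 0.0192
gripper_force: 59.3
```

```bash
python3 - <<'E'
from h import *
f=shot("w5");o=env.get_obs();print(o["eef_pos"],o["force"])
t=env.grab_frame("top")[...,::-1].copy();s=env.grab_frame("scene")[...,::-1].copy();cv2.imwrite("pics/top5.png",t);cv2.imwrite("pics/scene5.png",s)
o=np.zeros((600,800,3),np.uint8)
a=cv2.resize(f[100:300,190:390],None,fx=2,fy=2,interpolation=2);o[:400,:400]=a
b=cv2.resize(s[165:295,340:460],None,fx=3.3,fy=3.3,interpolation=2);o[:b.shape[0],400:400+b.shape[1]]=b
cv2.imwrite("pics/crop5.png",o)
E
```

```text
[ 0.5256672  -0.2662994   0.15648643] [-0.23034671  0.722942   -2.16910693]
```

View pics/crop5.png

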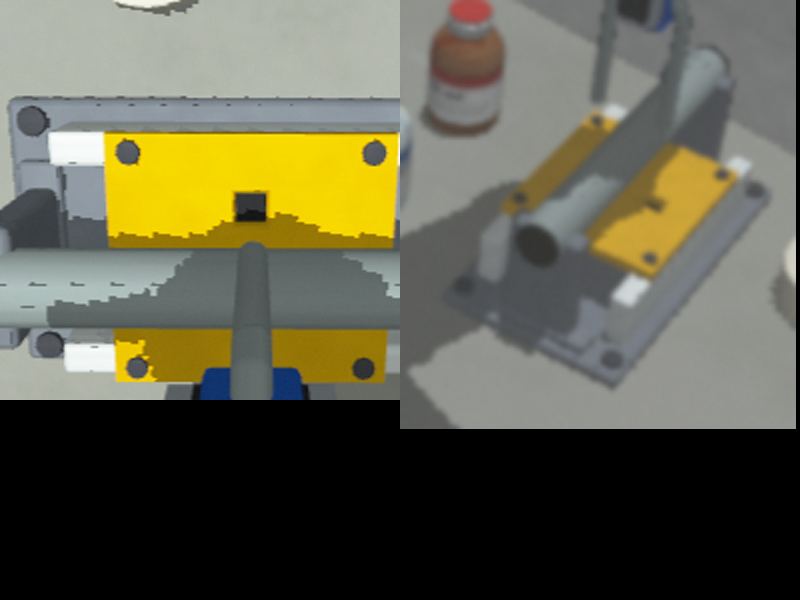

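The leg tip at (316,221) is in line with the hole at (315.5,203.5) in the wrist view, and the legs straddle the tube. I'll put numbers on it.

```bash
python3 - <<'E'
from h import *
n="w5";f=cv2.imread("pics/w5.png");T=np.load("pics/w5.npz")["tool"]
tool=lambda P:(T[:3,:3].T@(P-T[:3,3])).round(4)
m=cv2.inRange(cv2.cvtColor(f,cv2.COLOR_BGR2HSV),(15,120,45),(35,255,255))
n_,l,st,ce=cv2.connectedComponentsWithStats(255-m[190:218,285:345])
for s in st[1:]:
    if 60<s[4]<500:
        uv=(285+s[0]+s[2]/2-.5,190+s[1]+s[3]/2-.5);print("hole",uv,tool(wplane(n,uv,.044)),wplane(n,uv,.044))
e=np.array([(c,np.where(m[120:,c]>0)[0][0]+120) for c in range(248,385,4)]);k=np.polyfit(e[:,0],e[:,1],1)
print("yaw err plate",np.array(tool(wplane(n,(250,np.polyval(k,250)),.044)))-tool(wplane(n,(380,np.polyval(k,380)),.044)))
e=[]
for c in list(range(250,300,3))+list(range(335,380,3)):
    r=np.where(m[:,c]>0)[0];g=np.where(np.diff(r)>22)[0]
    if len(g):e.append((c,r[g[0]]+.5))
e=np.array(e);k=np.polyfit(e[:,0],e[:,1],1);o,d=wray(n,(315,np.polyval(k,315)));o=T[:3,:3].T@(o-T[:3,3]);d=T[:3,:3].T@d
z=T[2,3]-.07;x=o[0]+d[0]/d[2]*(z-o[2]);print("tube axis x",x-.0125/np.cos(np.arctan(d[0]/d[2])),k)
# leg tip: outline of leg at rows 223..235
g=cv2.cvtColor(f,cv2.COLOR_BGR2GRAY)
print(g[228,300:332]);print(g[214:232,316])
for r in (221.,222.):
  o_,d=wray(n,(316,r));d=T[:3,:3].T@d;print("tip at z=.0637",(o+d*(.0637-o[2])/d[2]).round(4))
E
```

```text
hole (np.float64(315.0), np.float64(203.5)) [ 0.0207 -0.0005  0.1122] [ 0.50538446 -0.27029997  0.044     ]
yaw err plate [ 1.00e-04 -8.43e-02  0.00e+00]
tube axis x 0.0010065311971656499 [2.66446901e-16 2.23500000e+02]
[96 97 97 99 97 97 96 96 94 85 82 84 84 84 86 87 88 89 88 88 86 83 81 85
 93 98 97 96 96 96 95 97]
[114 114 114 115 114 115 105  92  86  88  87  87  87  88  88  87  89  86]
tip at z=.0637 [ 0.0216 -0.      0.0637]
tip at z=.0637 [ 0.021  -0.      0.0637]
```

Call:
jog_arm(segments=[0.002,-0.0005,0.01,0,0,0,0,0,0.015,0,0,0,0,0,0.015,0,0,0,0,0,0.004,0,0,0,0,0,0,0,0,0,0,0,0,0,0,0])

```text
time_s: 8.82
eef_pos: [0.5235, -0.2673, 0.1117]
orientation: [-0.083, 0.997, -0.0, 0.0]
force: [0.9, 0.9, -1.2]
width: 0.0193
gripper_force: 59.3
```

Call:
jog_arm(segments=[0,0,0.002,0,0,0,0,0,0.002,0,0,0,0,0,0,0,0,0])

```text
time_s: 9.2
eef_pos: [0.5229, -0.2671, 0.1072]
orientation: [-0.083, 0.997, 0.0, -0.0]
force: [-1.2, 0.1, -1.8]
width: 0.0191
gripper_force: 59.3
```

Call:
jog_arm(segments=[0,0,0.0015,0,0,0,0,0,0,0,0,0])

```text
time_s: 9.45
eef_pos: [0.523, -0.2671, 0.1057]
orientation: [-0.083, 0.997, 0.0, -0.0]
force: [-0.3, 0.1, -1.5]
width: 0.0192
gripper_force: 59.3
```

Call:
jog_arm(segments=[0,0,0.0015,0,0,0,0,0,0,0,0,0])

```text
time_s: 9.7
eef_pos: [0.523, -0.2671, 0.1041]
orientation: [-0.083, 0.997, 0.0, -0.0]
force: [-0.1, 0.5, -0.6]
width: 0.0193
gripper_force: 59.3
```

Call:
jog_arm(segments=[0,0,0.0015,0,0,0,0,0,0.0015,0,0,0,0,0,0,0,0,0])

```text
time_s: 10.07
eef_pos: [0.523, -0.2671, 0.1011]
orientation: [-0.083, 0.997, 0.0, -0.0]
force: [-0.5, 0.9, -1.6]
width: 0.0192
gripper_force: 59.3
```

Call:
jog_arm(segments=[0,0,0.0015,0,0,0,0,0,0.001,0,0,0,0,0,0,0,0,0])

```text
time_s: 10.45
eef_pos: [0.523, -0.2671, 0.0987]
orientation: [-0.083, 0.997, 0.0, -0.0]
force: [-0.2, -0.8, -0.9]
width: 0.0192
gripper_force: 59.3
```

Call:
jog_arm(segments=[0,0,0.001,0,0,0,0,0,0.001,0,0,0,0,0,0,0,0,0])

```text
time_s: 10.82
eef_pos: [0.5232, -0.2672, 0.0976]
orientation: [-0.083, 0.997, -0.0, 0.0]
force: [-1.2, 1.8, 4.6]
width: 0.0195
gripper_force: 60.0
```

Both legs are through the holes and have met the bar at 0.0976, as predicted. I'll press on gently.

Call:
jog_arm(segments=[0,0,0.001,0,0,0,0,0,0.001,0,0,0,0,0,0,0,0,0])

```text
time_s: 11.2
eef_pos: [0.5232, -0.2672, 0.0957]
orientation: [-0.083, 0.997, -0.0, 0.0]
force: [-0.8, 1.2, 5.4]
width: 0.0192
gripper_force: 60.1
```

Call:
jog_arm(segments=[0,0,0.001,0,0,0,0,0,0.001,0,0,0,0,0,0.001,0,0,0,0,0,0,0,0,0])

```text
time_s: 11.7
eef_pos: [0.5232, -0.2672, 0.0927]
orientation: [-0.083, 0.997, -0.0, 0.0]
force: [-1.4, 1.7, 5.4]
width: 0.0195
gripper_force: 60.1
```

Call:
jog_arm(segments=[0,0,0.001,0,0,0,0,0,0.001,0,0,0,0,0,0.001,0,0,0,0,0,0.001,0,0,0,0,0,0,0,0,0])

```text
time_s: 12.32
eef_pos: [0.5232, -0.2672, 0.0888]
orientation: [-0.083, 0.997, -0.0, 0.0]
force: [-1.7, 0.7, 5.5]
width: 0.0193
gripper_force: 60.1
```

Call:
jog_arm(segments=[0,0,0.0005,0,0,0,0,0,0.0005,0,0,0,0,0,0,0,0,0])

```text
time_s: 12.7
eef_pos: [0.5232, -0.2672, 0.0878]
orientation: [-0.083, 0.997, -0.0, 0.0]
force: [-0.9, 1.9, 6.7]
width: 0.0193
gripper_force: 60.1
```

Call:
jog_arm(segments=[0,0,0.0005,0,0,0,0,0,0.0005,0,0,0,0,0,0,0,0,0])

```text
time_s: 13.08
eef_pos: [0.5232, -0.2672, 0.0868]
orientation: [-0.083, 0.997, -0.0, 0.0]
force: [-1.6, 1.4, 5.7]
width: 0.0188
gripper_force: 60.1
```

Call:
jog_arm(segments=[0,0,0.0005,0,0,0,0,0,0,0,0,0])

```text
time_s: 13.32
eef_pos: [0.5232, -0.2672, 0.0863]
orientation: [-0.083, 0.997, -0.0, 0.0]
force: [-1.6, 1.8, 6.6]
width: 0.0194
gripper_force: 60.1
```

Call:
jog_arm(segments=[0,0,0.0003,0,0,0,0,0,0,0,0,0])

```text
time_s: 13.58
eef_pos: [0.5233, -0.2672, 0.0861]
orientation: [-0.083, 0.997, -0.0, 0.0]
force: [-1.8, 1.3, 6.2]
width: 0.019
gripper_force: 60.2
```

Call:
jog_arm(segments=[0,0,0.0003,0,0,0,0,0,0,0,0,0])

```text
time_s: 13.82
eef_pos: [0.5232, -0.2672, 0.0861]
orientation: [-0.084, 0.997, -0.0, 0.0]
force: [-2.0, 2.4, 7.7]
width: 0.0191
gripper_force: 60.5
```

Call:
jog_arm(segments=[0,0,0.0003,0,0,0,0,0,0,0,0,0])

```text
time_s: 14.08
eef_pos: [0.5233, -0.2672, 0.0861]
orientation: [-0.084, 0.996, -0.0, 0.0]
force: [-1.7, 2.9, 9.0]
width: 0.0191
gripper_force: 60.6
```

Call:
jog_arm(segments=[0,0,0.0003,0,0,0,0,0,0,0,0,0])

```text
time_s: 14.32
eef_pos: [0.5233, -0.2673, 0.0861]
orientation: [-0.084, 0.996, -0.0, 0.0]
force: [-3.0, 1.7, 10.9]
width: 0.0195
gripper_force: 60.8
```

There's a hard stop at 0.0861 and the force is rising, so it is home. Relax, release and retreat.

Call:
jog_arm(segments=[0,0,-0.0007,0,0,0,0,0,0,0,0,0])

```text
time_s: 14.58
eef_pos: [0.5232, -0.2672, 0.0861]
orientation: [-0.084, 0.997, -0.0, 0.0]
force: [-1.4, 2.4, 6.5]
width: 0.0184
gripper_force: 60.3
```

Call:
jog_arm(segments=[0,0,0,0,0,0,0,0,0,0,0,0,0,0,0,0,0,0,0,0,0,0,0,0,0,0,0,0,0,0,0,0,0,0,0,0], jaw=0.06)

```text
time_s: 15.32
eef_pos: [0.5231, -0.2672, 0.0848]
orientation: [-0.083, 0.997, -0.0, -0.0]
force: [-0.5, -0.3, -0.1]
width: 0.06
gripper_force: 0.0
```

Call:
jog_arm(segments=[0,0,-0.02,0,0,0,0,0,-0.03,0,0,0,0,0,-0.04,0,0,0,0,0,-0.03,0,0,0,0,0,0,0,0,0,0,0,0,0,0,0])

```text
time_s: 16.08
eef_pos: [0.5225, -0.2669, 0.2041]
orientation: [-0.083, 0.997, 0.0, -0.0]
force: [-0.8, -0.1, -0.3]
width: 0.0601
gripper_force: 0.0
```

```bash
python3 - <<'E'
from h import *
f=shot("w6");s=env.grab_frame("scene")[...,::-1]
c=near(blobs(f,(105,120,40),(130,255,255))[0],(315,270));x,y,w,h=cv2.boundingRect(c);u=x+w/2-.5
a,b=wplane("w6",(u,y+h-.5),.1165),wplane("w6",(u,y-.5),.0825);print((x,y,w,h),a,b,np.linalg.norm((a-b)[:2]))
o=np.zeros((480,800,3),np.uint8);b=cv2.resize(s[165:295,320:440],None,fx=3.3,fy=3.3,interpolation=2);o[:b.shape[0],:b.shape[1]]=b
b=cv2.resize(f[60:420,120:520],(400,360));o[:360,400:]=b;cv2.imwrite("pics/crop6.png",o)
E
```

```text
(298, 214, 33, 51) [ 0.53573577 -0.26580258  0.1165    ] [ 0.51128651 -0.26991352  0.0825    ] 0.024792455760908886
```

View pics/crop6.png

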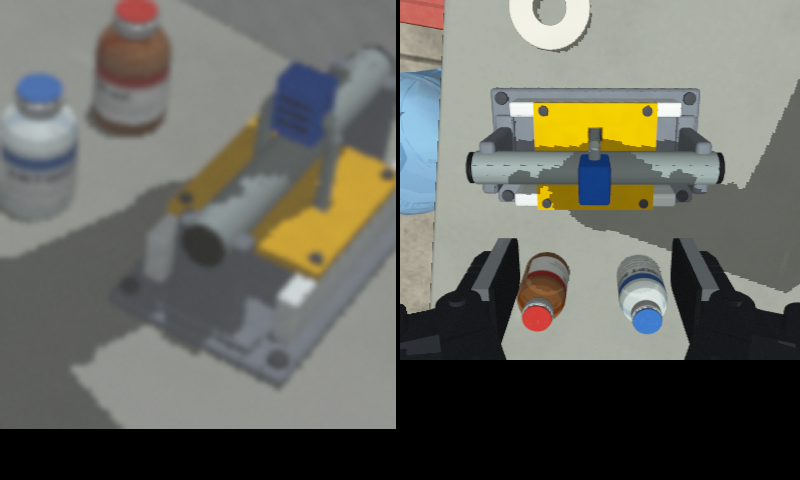

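The block sits on the tube at crop (593,180), its leg goes into the hole, and both vials and the tape roll are undisturbed. The block length computed at home height (24.8 mm) matches the 24.5 mm measured in the stand. Handing in.

```bash
python3 -c "
from bench import env
print(env.hand_in())"
```

```text
the job is handed in; nothing more can be done
None
```

I fitted the middle-sized U-bolt on the drip-pole mount, pressed it home until the grip block stopped on the tube (about 11 N at most in the readings), released it and handed the job in at about 16 s, with the vials and tape roll left where they were; no verdict came back.

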